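Tare the snack scale for the portion tray

ROBOT

A 7-joint arm with a two-finger parallel gripper is mounted at the origin on the work surface. World frame = base frame: x ahead of the robot, y to its left, z up, the work surface at z = 0. Lengths are in m, angles in rad, forces in N, time in s.
With the tool pointing down it reaches from about 0.4 to 0.925 m from the base axis. Payload 4.1 kg.
Tool frame: the origin (TCP) lies midway between the tips of the shut fingers; the grasp point (between the pads) lies 19 mm behind it (arm.tcp_to_grasp is the distance from the TCP to the grasp point, in m); z points along the fingers, y is the line along which they close (so a half turn about z gives the same grasp; the last joint's range is limited). The gripper opens to 85 mm and grips with 20 to 120 N. Pads are 22 mm wide; open, the fingers measure 114 mm over their backs; the gripper's body (76 mm by 85 mm) begins 54 mm behind the grasp point. The pads swing forward as they close: fully open they stand 13 mm farther back than shut.
Start: joints at [-1.365, 0.398, 0.045, 1.537, -0.019, 1.207, -0.051], TCP at [0.195, 0.62, 0.231] pointing down, gripper open.
Joint ranges: [-2.82, 2.82], [-0.49, 2.23], [-1.37, 1.46], [0, 2.46], [-1.36, 4.5], [0.23, 2], [-2.94, 2.94]. Speed limits (rad/s): [2.57, 2.57, 3.14, 3.14, 3.14, 3.14, 3.14].

INTERFACE

Orientations are given as a rotation vector (axis times angle).
In Python, from station import arm gives the robot as it stands. The module is installed in compiled form; this text tells all that it offers.
- The arm moves only by the tool send_rows, never from a script. Its argument "steps" is a list of rows, each a list of 7 numbers: the shift along the world's x, y, z in cm, then the turn, a rotation vector about the world's x, y, z in units of 10 degrees (1.0 is 10 degrees), then the finger opening in cm, from 0 to 8.54. A call has 1 to 5 rows; each row shifts and turns the commanded pose from where the row before left it; what a row does not reach is not made up. A row lasts 1/8 s, in which the tool goes at most 62.5 mm and 10.7 degrees, less where a joint would pass 70% of its speed; a pose out of reach is approached as far as the arm can. A call is refused whole if a number of a shift passes 6.25 or a number of a turn 1, either way. A call with a gripper value outside its range is refused whole. The fingers move at their own pace and stop on an object; the grip force is fixed at half the most. Time passes only in rows, so rows that do not move let the fingers close. It gives the time, the measured TCP pose, the force, the opening and the grip force at its end, in the units of the state.
- arm.get_obs(): the state, without advancing time (a new reading comes with each control period).
- arm.snapshot(name): name is "scene" or "side" or "wrist"; returns a dict with "frame" (480x640x3 uint8, blue, green, red), "K" (3x3 intrinsics, pixels), "dist" ([k1, k2, p1, p2, k3] as OpenCV has them; the pictures are not rectified), "rvec" (rotation vector, rad) and "tvec" (3), from world to camera coordinates, as OpenCV has them. Camera axes: x right, y down, z forward; pixel columns grow to the right and rows downward; lengths in m; the calibration is good to about 2 mm. A picture is of the moment at which its call begins. There is no depth.
- arm.job_done(): hands the job in; it is judged then, once.
The state is a dict: "time_s": time; "q": joint angles; "joint_vel": joint speeds; "joint_efforts": joint torques, N m; "tool_pos": TCP position; "orientation": TCP orientation; "force": force on the tool from outside, world axes, zero at the start; "moment": the same for the moment, N m; "grip_width": opening from 0.0 (shut) to 1.0 (fully open); "finger_force": force on a finger pad.
Only numpy, scipy, OpenCV 4.12 (cv2) and the standard library are available. Lean on these libraries where they do the work, as an engineer would, in place of code of your own. Each camera call takes 0.05 s, during which the arm holds its last target. There are 200 camera calls.

TASK

Get the portion scale ready for weighing snacks: first take the glass jar off its weighing pan and stand it on the cork mat. Then set the black tray flat on the middle of the pan and after that stand the white ramekin in the tray, on either side of its handle. Last, turn the dial's bezel until the needle points at the broad zero mark, and let go, leaving everything else on the table alone.

Things in the scene. Friction and masses are not known exactly. Their poses are not given: they have to be found in the camera images.
- scale: Portion scale, fixed to the table: white deck 160 (x) x 290 (y) mm, deck top 45 mm above the table. Origin on the table under the deck's centre. In its frame the weighing pan's centre is at x 0, y +75 mm and the dial's axis at x 0, y -85 mm.
- pan: The scale's square steel weighing pan, 140 (x) x 130 (y) mm; origin at the centre of its top face, 72 mm above the table when empty. It stays level and sinks on a spring (800 N/m, about 12 mm per kg, stop at 16 mm).
- bezel_grip (a point): Point on the axis of the dial's round dark knurled bezel (60 mm outer diameter, from 60 to 82 mm above the table), at its mid height, 71 mm above the table. Below it a 40 mm wide neck stands on the deck. The bezel turns about this vertical axis with light friction (0.04 N m) and stays where left; the white dial card in it (ticks every 15 degrees) turns with it.
- bezel (a joint): Angle of the bezel, rad, clockwise seen from above is positive, -3 to 3. At 0 the zero mark lies on the scale's -x side of the dial. The zero mark lies under the needle when this angle equals the needle's.
- needle (a joint): Angle of the dial's black needle, rad, clockwise from above positive, 0 (on the scale's -x side) with the pan empty; it follows the weight on the pan (about 2.76 rad per kg) and is not moved by the bezel.
- needle_tip (a point): Tip of the needle (the long end, 23 mm from the dial's axis; the needle is 2 mm wide, 72 mm above the table, recessed 10 mm inside the bezel).
- zero_mark (a point): Zero mark of the dial, on the bezel's card, 23 mm from the axis at the needle's height: a broad black bar (4 mm wide, other ticks 1 mm), with a white block on the rim beside it.
- jar: Closed glass jar with a steel lid, 56 mm diameter, 90 mm tall, upright, about 0.4 kg; origin at the centre of its underside. It starts on the pan.
- mat: Square cork mat, 130 x 130 mm, 6 mm thick, fixed; origin at the centre of its underside.
- tray: Black plastic tray, 160 (its x) x 100 (its y) mm, floor 4 mm thick, rim 12 mm high, about 0.24 kg; origin at the centre of its underside. A flat upright handle 10 mm thick (x), 60 mm wide (y) stands across its middle, to 66 mm above the underside; on each side of it is a free floor 71 x 92 mm.
- tray_handle (a point): Point to grip in the tray's handle: on its centre plane, 52 mm above the tray's underside, 14 mm below the handle's top.
- ramekin: White ceramic straight cup without a handle, 50 mm outer diameter all the way up, 45 mm tall, wall 4 mm, about 0.12 kg; origin at the centre of its underside.
- mug: White mug with a handle, 76 mm diameter, 85 mm tall: leave alone. Origin at the centre of its underside.
- tub: Black open tub of wrapped sweets, 100 x 160 x 50 mm: leave alone. Origin at the centre of its underside.
- bowl: Steel bowl, 100 mm diameter, 50 mm tall: leave alone. Origin at the centre of its underside.
Not all that is in view belongs to the job. What is shaped like the tray but purple is not meant.

How it is judged:
On the way, in this order (a step that is already met when the one before it is completed fails the run):
1. the jar stands upright on the cork mat, let go (horizontal distance between jar and mat below 0.05 m and angle between jar's own z axis and vertical below 0.1 rad and contact force between jar and mat above 0.5 N and contact force between the fingers and jar below 0.1 N), for 0.2 s.
2. the tray lies level on the pan, let go (horizontal distance between tray and pan below 0.035 m and angle between tray's own z axis and vertical below 0.08 rad and contact force between tray and pan above 0.5 N and contact force between the fingers and tray below 0.1 N), for 0.2 s.
3. the ramekin stands in the tray on the pan, let go (contact force between ramekin and tray above 0.2 N and angle between ramekin's own z axis and vertical below 0.1 rad and z of ramekin in the frame of tray below 0.009 m and horizontal distance between ramekin and tray below 0.08 m and contact force between the fingers and ramekin below 0.1 N and contact force between tray and pan above 0.5 N), for 0.2 s.
4. the bezel's zero mark is under the needle (horizontal distance between needle_tip and zero_mark below 0.003 m), for 0.2 s.
At the end, for the whole second after the job is handed in: Needle tip and zero mark within 3 mm of each other (about 7.5 degrees, half a tick), needle at rest; the jar upright on the mat within 50 mm of its centre; the tray level on the pan within 35 mm of its centre; the ramekin upright on the tray's floor; all at rest and released (horizontal distance between needle_tip and zero_mark below 0.003 m and velocity of joint needle between -0.1 and 0.1 rad/s and horizontal distance between jar and mat below 0.05 m and angle between each of jar, ramekin's own z axis and vertical below 0.1 rad and contact force between jar and mat above 0.5 N and horizontal distance between tray and pan below 0.035 m and angle between tray's own z axis and vertical below 0.08 rad and contact force between tray and pan above 0.5 N and contact force between ramekin and tray above 0.2 N and z of ramekin in the frame of tray below 0.009 m and horizontal distance between ramekin and tray below 0.08 m and linear speed of each of tray, ramekin, jar below 0.02 m/s); the robot touches nothing.
It fails at once if the mug, the tub or the bowl is pushed away by more than 30 mm (distance of any of mug, tub, bowl from where it was at the start of the episode above 0.03 m).
It fails at once if the jar or the ramekin is tipped over (angle between any of jar, ramekin's own z axis and vertical above 0.7 rad).
It also fails if it takes over 72 s, if anything falls off the work surface, if the arm or the gripper's body presses on something with over 40 N, if the wrist force passes 120 N, or if a joint passes its speed limit or range.

## Working session

There is one attempt and no reset: what is moved stays moved. The work goes in short steps, Python scripts to look and compute and a tool call to move; the robot and the scene stay as the last step left them, time stands still between calls to the robot, and variables do not carry over. Pictures are saved under pics/ and viewed, at most 10 in all, crops included, and the job is handed in when it is done.

Besides the shell and the picture viewer there is one more tool, called as a command line: name --pt "numbers of a row" for each row, then --argument value for the rest. send_rows: Moves the arm, as the interface text tells. Its arguments: {"type":"object","properties":{"steps":{"type":"array"}},"required":["steps"]}

```bash
mkdir -p pics
cat > h.py <<'E'
import numpy as np, cv2
from station import arm
def snap(n,save=None):
    s=arm.snapshot(n)
    if save: cv2.imwrite('pics/'+save+'.png',s['frame'])
    return s
def ray(s,uv,z):
    p=cv2.undistortPoints(np.array([[uv]],float),s['K'],s['dist'])[0,0]
    R=cv2.Rodrigues(np.array(s['rvec'],float))[0];t=np.array(s['tvec'],float).ravel()
    c=-R.T@t; d=R.T@np.array([p[0],p[1],1]); return c+d*(z-c[2])/d[2]
def proj(s,P):
    return cv2.projectPoints(np.array(P,float).reshape(-1,1,3),np.array(s['rvec'],float),np.array(s['tvec'],float),s['K'],s['dist'])[0][:,0]
E
python3 - <<'E'
from h import *
a=snap('scene','scene');b=snap('side','side')
import pickle;pickle.dump((a,b),open('s0.pkl','wb'))
for s in(a,b):
    R=cv2.Rodrigues(np.array(s['rvec'],float))[0];print(-R.T@np.array(s['tvec']).ravel(), proj(s,[[.5,0,0],[.6,0,0],[.5,.1,0]]))
o=arm.get_obs();print(o['tool_pos'],o['orientation'],o['time_s'],o['grip_width'],arm.tcp_to_grasp)
E
```

```text
[ 0.90917442 -0.5162246   1.1425378 ] [[296.85031467 239.50076388]
 [335.61936978 261.76341441]
 [322.06351486 207.0988668 ]]
[0.29291251 0.66622322 0.74065235] [[353.99915675 284.06840512]
 [312.40261958 271.8154752 ]
 [337.59945845 317.03898776]]
[0.19483408 0.61951846 0.23034813] [-4.76722772e-01 -3.10502030e+00  2.77781426e-03] 0.1 0.9985383115866031 0.0187
```

View pics/scene.png

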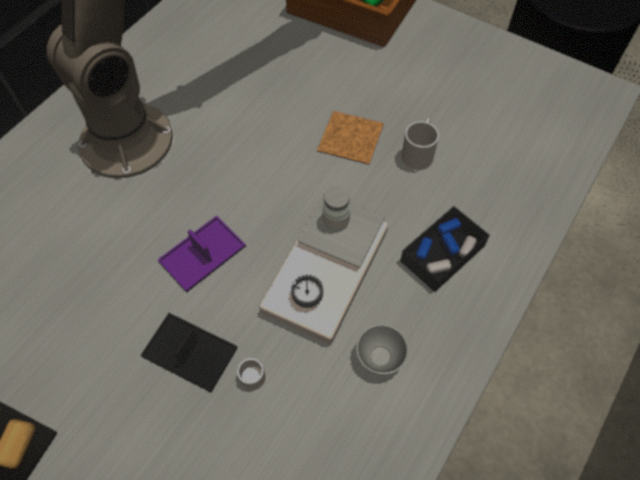

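View pics/side.png

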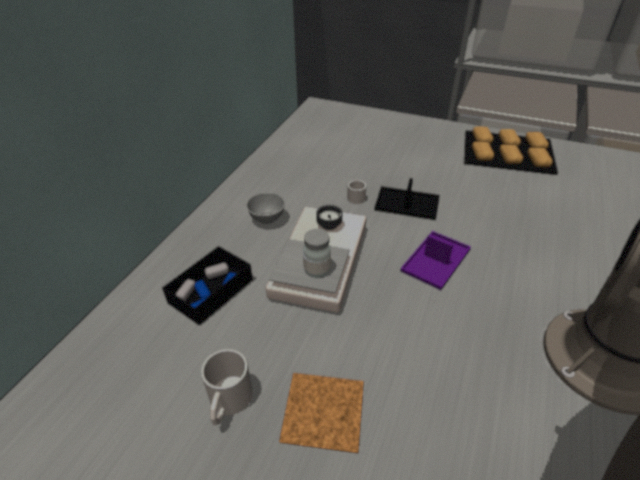

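The scene view shows the jar at (336,205), the mat at (351,138), the dial at (307,291), the black tray at (190,352) and the ramekin at (250,373).

Possible mix-ups:
- **Tray:** the purple tray (202,254), the black pastry tray (15,440) and the black tub (445,248). I choose the empty black one with the handle at (190,352).
- **Ramekin:** the mug (420,145) and the bowl (382,350). I choose the small white cup at (250,373).

In the side view they are the jar (317,252), tray (407,202), ramekin (357,190), dial (329,217) and mat (323,411).

```bash
cat > m.py <<'E'
from h import *
import pickle
a,b=pickle.load(open('s0.pkl','rb'))
def comp(s,mask,pt,r=70):
    n,l,st,c=cv2.connectedComponentsWithStats(mask.astype(np.uint8))
    best=min((i for i in range(1,n) if st[i,4]>25),key=lambda i:np.hypot(*(c[i]-pt)))
    m=(l==best).astype(np.uint8);return max(cv2.findContours(m,0,1)[0],key=cv2.contourArea)[:,0].astype(float)
def rect(s,cnt,z):
    P=np.array([ray(s,p,z)[:2] for p in cnt],np.float32)*1000
    return cv2.minAreaRect(P)
for nm,s,mat,tr,di,ra in(('scene',a,(351,138),(190,352),(307,291),(250,373)),('side',b,(323,411),(407,202),(329,217),(357,190))):
    f=s['frame'];hsv=cv2.cvtColor(f,cv2.COLOR_BGR2HSV);H,S,V=cv2.split(hsv)
    print(nm,'mat',rect(s,comp(s,(S>120)&(H<25)&(V>80),mat),.006))
    print(' tray',rect(s,comp(s,V<60,tr),.012))
    print(' dial',rect(s,comp(s,V<80,di),.082))
    print(' V ram/table/deck',V[ra[1],ra[0]],V[400,300])
c=np.hstack([cv2.resize(a['frame'][170:400,140:400],None,fx=1.75,fy=1.75,interpolation=3),cv2.resize(b['frame'][160:310,250:450],(345,402),interpolation=3)])
print(c.shape);cv2.imwrite('pics/crop.png',c)
E
python3 m.py
```

```text
scene mat ((448.3944396972656, 302.4527282714844), (126.65833282470703, 127.83497619628906), 14.871642112731934)
 tray ((469.703857421875, -327.2621154785156), (159.8980712890625, 99.77671813964844), 6.9142889976501465)
 dial ((609.7620849609375, -121.69561004638672), (55.93902587890625, 65.53443908691406), 33.28337097167969)
 V ram/table/deck 163 137
side mat ((448.57684326171875, 302.22332763671875), (127.1566390991211, 127.70140075683594), 15.026870727539062)
 tray ((470.7753601074219, -348.98046875), (156.3301239013672, 166.73565673828125), 6.624557971954346)
 dial ((601.9221801757812, -104.8440933227539), (56.286468505859375, 88.9573974609375), 21.974340438842773)
 V ram/table/deck 116 142
(402, 800, 3)
```

View pics/crop.png

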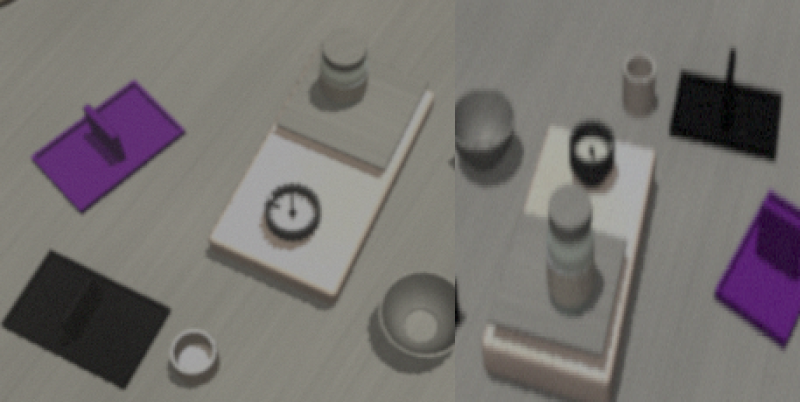

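The crop confirms the choices: an empty black tray with handle, a handleless white ramekin beside it, and the jar on the pan's far part. The dial is at scene (307,291), with its zero mark on the left (world −x) and the needle pointing up. Next I measure the points across both views.

```bash
cat > m2.py <<'E'
from h import *
import pickle
a,b=pickle.load(open('s0.pkl','rb'))
def C(s):
    R=cv2.Rodrigues(np.array(s['rvec'],float))[0];return -R.T@np.array(s['tvec']).ravel()
def tri(ua,ub):
    A=[];B=[]
    for s,u in((a,ua),(b,ub)):
        c=C(s);d=ray(s,u,0)-c;d/=np.linalg.norm(d);M=np.eye(3)-np.outer(d,d);A.append(M);B.append(M@c)
    return np.linalg.solve(sum(A),sum(B))
def ca(x,y):return x/1.75+140,y/1.75+170
def cb(x,y):return (x-455)/1.725+250,y/2.68+160
r=lambda v:np.round(np.array(v)*1000,1)
for n,p,q,z in(('jar lid',(344,47),(570,207),.157),('ram top',(194,351),(640,70),.045),('dial top',(292,211),(592,147),.082)):
    print(n,r(tri(ca(*p),cb(*q))),r(ray(a,ca(*p),z)),r(ray(b,cb(*q),z)))
k=[r(ray(a,ca(*p),.045))[:2] for p in((210,241),(334,293),(432,94))]
print('deck',k,np.hypot(*(k[1]-k[0])),np.hypot(*(k[2]-k[1])),'ang x',np.degrees(np.arctan2(*(k[1]-k[0])[::-1])),'ang y',np.degrees(np.arctan2(*(k[2]-k[1])[::-1])), 'centre',(k[0]+k[2])/2)
V=a['frame'].max(2); m=(V>172).astype(np.uint8)
n,l,st,c=cv2.connectedComponentsWithStats(m); i=l[305,310] or 1+np.argmax(st[1:,4]); cn=max(cv2.findContours((l==i).astype(np.uint8),0,1)[0],key=cv2.contourArea)[:,0]
print(st[i],cv2.minAreaRect(np.array([r(ray(a,p,.045))[:2] for p in cn],np.float32)))
ps=[r(ray(a,ca(*p),.067))[:2] for p in((277,127),(378,170),(430,88))]
print('pan',ps,np.hypot(*(ps[1]-ps[0])),np.hypot(*(ps[2]-ps[1])),(ps[0]+ps[2])/2)
# dial ring and zero/needle
for n,p,z in(('needle',(291,193),.072),('hub',(292,213),.072),('zero',(271,203),.072)):print(n,r(ray(a,ca(*p),z)))
E
python3 m2.py
```

```text
jar lid [565.9  51.  156. ] [566.9  50.7 157. ] [564.9  51.6 157. ]
ram top [ 601.1 -298.9   42.4] [ 603.3 -298.9   45. ] [ 598.6 -296.4   45. ]
dial top [ 607.1 -118.1   75.9] [ 609.6 -120.    82. ] [ 603.5 -111.3   82. ]
deck [array([ 542.8, -187.2]), array([ 692.5, -162.8]), array([654. , 115.6])] 151.6754759346415 281.04947962947733 ang x 9.2573847854558 ang y 97.8735084686984 centre [598.4 -35.8]Traceback (most recent call last):
  File "m2.py", line 19, in <module>
    n,l,st,c=cv2.connectedComponentsWithStats(m); i=l[305,310] or 1+np.argmax(st[1:,4]); cn=max(cv2.findContours((l==i).astype(np.uint8),0,1)[0],key=cv2.contourArea)[:,0]
                                                                    ~~~~~~~~~^^^^^^^^^^
    return _wrapfunc(a, 'argmax', axis=axis, out=out, **kwds)
    return bound(*args, **kwds)
ValueError: attempt to get argmax of an empty sequence
```

Everything agrees: jar lid z 156 against an expected 157, mat 127 mm, tray 160x100 mm, dial on the scale's axis. The scale sits at about (0.598,-0.036), yaw about 8.5°. Now moving above the jar.

send_rows --pt "3.1 -4.74 0 0 0 0 8.5" --pt "3.1 -4.74 0 0 0 0 8.5" --pt "3.1 -4.74 0 0 0 0 8.5" --pt "3.1 -4.74 0 0 0 0 8.5" --pt "3.1 -4.74 0 0 0 0 8.5"

```text
time_s: 0.72
tool_pos: [0.3508, 0.3812, 0.2311]
orientation: [-0.477, -3.105, 0.0]
force: [1.1, 0.2, 1.3]
grip_width: 0.997
finger_force: 0.0
```

send_rows --pt "3.1 -4.74 0 0 0 0 8.5" --pt "3.1 -4.74 0 0 0 0 8.5" --pt "3.1 -4.74 0 0 0 0 8.5" --pt "3.1 -4.74 0 0 0 0 8.5" --pt "3.1 -4.74 0 0 0 0 8.5"

```text
time_s: 1.35
tool_pos: [0.5055, 0.1445, 0.2312]
orientation: [-0.476, -3.105, -0.0]
force: [0.8, 0.4, 0.1]
grip_width: 0.997
finger_force: 0.0
```

send_rows --pt "3.1 -4.74 0 0 0 0 8.5" --pt "3.0 -4.74 0 0 0 0 8.5" --pt "0 0 0 0 0 0 8.5"

```text
time_s: 1.72
tool_pos: [0.5674, 0.0452, 0.2312]
orientation: [0.491, 3.102, -0.005]
force: [-0.6, 0.7, -0.4]
grip_width: 0.994
finger_force: 0.0
```

Run:
```python
from h import *
o=arm.get_obs();print(o['tool_pos'],o['orientation'],o['time_s'],np.round(o['q'],2),o['force'])
s=snap('wrist','w1')
print(proj(s,[[.566,.051,.157],[.538,.051,.157],[.566,.079,.157],[.611,-.12,.082],[.587,.038,.067]]))
```

```text
[0.56736319 0.04520685 0.23115128] [ 0.49104446  3.10179863 -0.00499858] 1.725 [-0.53  0.28  0.45  1.74 -0.13  1.15  1.22] [-0.61013067  0.65556618 -0.37058221]
[[334.46595457 257.76073035]
 [320.77555681 217.33045883]
 [376.68916136 244.99125582]
 [170.42548411 326.11739022]
 [325.62741363 247.34573012]]
```

View pics/w1.png

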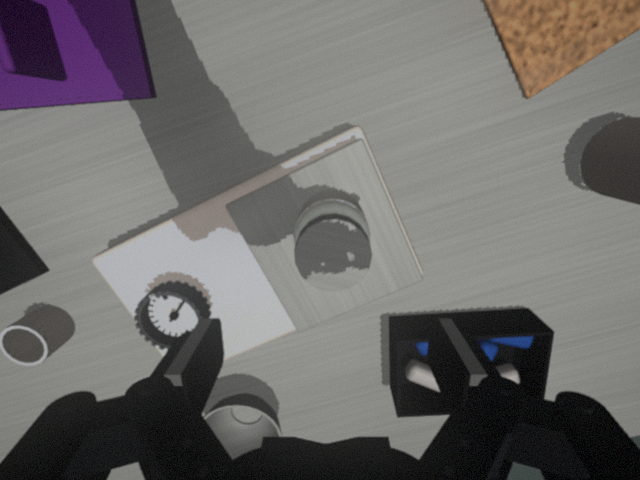

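The wrist view shows the lid at about (333,253), predicted (334,258), which puts the jar at about (0.564,0.051). The dial is at (173,314). Descending to grasp the jar.

send_rows --pt "-0.3 0.6 -3 0 0 0 8.5" --pt "0 0 -4 0 0 0 8.5" --pt "0 0 -3.6 0 0 0 8.5" --pt "0 0 -2 0 0 0 8.5" --pt "0 0 0 0 0 0 8.5"

```text
time_s: 2.4
tool_pos: [0.5608, 0.0589, 0.1036]
orientation: [-0.472, -3.101, 0.001]
force: [-0.8, -0.9, -0.7]
grip_width: 0.996
finger_force: 0.0
```

send_rows --pt "0 0 0 0 0 0 4.5" --pt "0 0 0 0 0 0 4.5" --pt "0 0 0 0 0 0 4.5" --pt "0 0 0 0 0 0 4.5" --pt "0 0 0 0 0 0 4.5"

```text
time_s: 3.02
tool_pos: [0.5636, 0.0563, 0.1059]
orientation: [0.478, 3.104, -0.001]
force: [0.3, -5.8, 5.5]
grip_width: 0.626
finger_force: 64.5
```

send_rows --pt "0 0 0 0 0 0 4.5" --pt "0 0 0 0 0 0 4.5" --pt "0 0 0.5 0 0 0 4.5" --pt "0 0 1.5 0 0 0 4.5" --pt "0 0 3 0 0 0 4.5"

```text
time_s: 3.65
tool_pos: [0.5607, 0.0594, 0.1541]
orientation: [-0.473, -3.1, -0.001]
force: [0.1, -0.4, -3.3]
grip_width: 0.625
finger_force: 64.1
```

send_rows --pt "-1.0 2.0 1 0 0 0 4.5" --pt "-2.0 4.3 0 0 0 0 4.5" --pt "-2.1 4.5 0 0 0 0 4.5" --pt "-2.1 4.5 0 0 0 0 4.5" --pt "-2.1 4.5 0 0 0 0 4.5"

```text
time_s: 4.28
tool_pos: [0.4675, 0.2582, 0.1652]
orientation: [-0.474, -3.103, -0.002]
force: [0.7, 1.5, -3.9]
grip_width: 0.625
finger_force: 64.1
```

send_rows --pt "-1.4 3.0 0 0 0 0 4.5" --pt "-0.7 1.7 0 0 0 0 4.5" --pt "0 0 -2 0 0 0 4.5" --pt "0 0 -4 0 0 0 4.5" --pt "0 0 -3 0 0 0 4.5"

```text
time_s: 4.9
tool_pos: [0.4484, 0.3017, 0.074]
orientation: [-0.478, -3.104, 0.002]
force: [-0.5, 0.8, -4.2]
grip_width: 0.622
finger_force: 64.1
```

send_rows --pt "0 0 -1.5 0 0 0 4.5" --pt "0 0 0 0 0 0 4.5" --pt "0 0 0 0 0 0 4.5"

```text
time_s: 5.28
tool_pos: [0.4501, 0.3028, 0.0615]
orientation: [0.477, 3.104, 0.003]
force: [-0.3, -0.1, -3.4]
grip_width: 0.624
finger_force: 64.2
```

send_rows --pt "0 0 -0.7 0 0 0 4.5" --pt "0 0 -0.4 0 0 0 4.5" --pt "0 0 -0.2 0 0 0 4.5" --pt "0 0 0 0 0 0 4.5"

```text
time_s: 5.78
tool_pos: [0.45, 0.3024, 0.0507]
orientation: [0.478, 3.105, 0.003]
force: [-5.9, -4.2, 20.8]
grip_width: 0.622
finger_force: 66.8
```

send_rows --pt "0 0 -0.2 0 0 0 4.5" --pt "0 0 0 0 0 0 4.5"

```text
time_s: 6.02
tool_pos: [0.4502, 0.3023, 0.0506]
orientation: [-0.479, -3.105, -0.003]
force: [-9.9, -7.6, 34.2]
grip_width: 0.628
finger_force: 68.3
```

send_rows --pt "0 0 0.3 0 0 0 4.5" --pt "0 0 0 0 0 0 8.5" --pt "0 0 0 0 0 0 8.5" --pt "0 0 0 0 0 0 8.5" --pt "0 0 0 0 0 0 8.5"

```text
time_s: 6.65
tool_pos: [0.449, 0.3023, 0.0481]
orientation: [-0.477, -3.105, 0.0]
force: [-0.0, 0.2, -0.1]
grip_width: 0.993
finger_force: 0.0
```

send_rows --pt "0 0 2 0 0 0 8.5" --pt "0 0 4 0 0 0 8.5" --pt "0 0 5 0 0 0 8.5" --pt "0 -2 1 0 0 0 8.5" --pt "0 -4 0 0 0 0 8.5"

```text
time_s: 7.28
tool_pos: [0.4494, 0.2429, 0.169]
orientation: [0.472, 3.104, 0.003]
force: [0.6, 0.2, -0.2]
grip_width: 0.996
finger_force: 0.0
```

Run:
```python
from h import *
a=snap('scene');b=snap('side')
print([np.round(proj(s,[[.45,.302,.096]])) for s in(a,b)],arm.get_obs()['tool_pos'])
c=np.hstack([cv2.resize(a['frame'][70:270,260:460],(400,400)),cv2.resize(b['frame'][280:480,200:400],(400,400))]);cv2.imwrite('pics/jar.png',c)
```

```text
[array([[352., 111.]]), array([[322., 381.]])] [0.44888395 0.23628356 0.16768564]
```

View pics/jar.png

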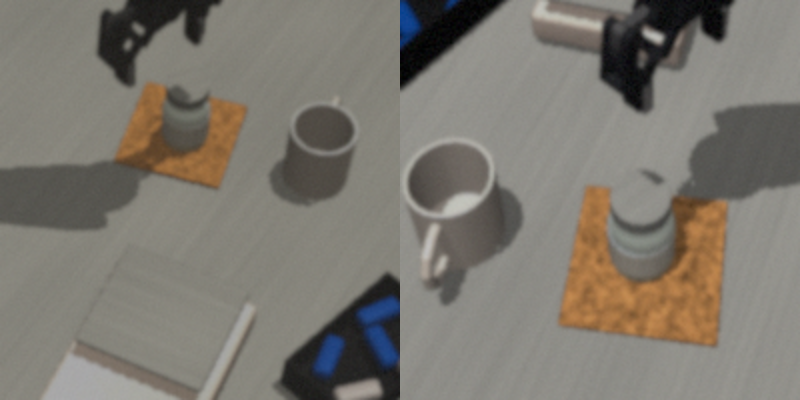

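The crop shows the jar upright on the mat, with its base at the mat's centre (left crop (187,140), right crop (642,265)). Heading to the tray while turning the wrist.

send_rows --pt "0.2 -5.1 0 0 0 -1 8.5" --pt "0.2 -5.1 0 0 0 -1 8.5" --pt "0.2 -5.1 0 0 0 -1 8.5" --pt "0.2 -5.1 0 0 0 -1 8.5" --pt "0.2 -5.1 0 0 0 -1 8.5"

```text
time_s: 8.0
tool_pos: [0.4583, -0.0143, 0.1677]
orientation: [-1.751, -2.607, 0.001]
force: [0.9, -1.3, 0.6]
grip_width: 0.995
finger_force: 0.0
```

send_rows --pt "0.2 -5.1 0 0 0 -1 8.5" --pt "0.2 -5.1 0 0 0 -0.56 8.5" --pt "0.2 -5.1 0 0 0 0 8.5" --pt "0.2 -5.1 0 0 0 0 8.5" --pt "0.2 -5.1 0 0 0 0 8.5"

```text
time_s: 8.62
tool_pos: [0.4685, -0.2689, 0.1675]
orientation: [-2.082, -2.351, 0.0]
force: [0.3, 0.4, 0.6]
grip_width: 0.997
finger_force: 0.0
```

send_rows --pt "0.1 -5.4 0 0 0 0 8.5" --pt "0 0 0 0 0 0 8.5" --pt "0 0 0 0 0 0 8.5"

```text
time_s: 9.0
tool_pos: [0.4695, -0.3209, 0.1673]
orientation: [-2.082, -2.35, -0.0]
force: [0.1, 0.9, -0.1]
grip_width: 0.994
finger_force: 0.0
```

```bash
cat > t.py <<'E'
from h import *
o=arm.get_obs();R=cv2.Rodrigues(np.array(o['orientation']))[0]
print(o['tool_pos'],'yaw',np.degrees(np.arctan2(R[1,1],R[0,1])),'z',R[:,2],o['time_s'],np.round(o['q'],2))
E
python3 - <<'E'
from t import *
s=snap('wrist','w2');u=np.radians(6.9);ex=np.array([np.cos(u),np.sin(u),0]);ey=np.array([-ex[1],ex[0],0]);c=np.array([.470,-.328,0])
print(proj(s,[c+ex*i*.08+ey*j*.05+[0,0,.012] for i,j in((-1,-1),(1,-1),(1,1),(-1,1))]+[c+ex*i*.005+ey*j*.03+[0,0,.066] for i,j in((-1,-1),(1,-1),(1,1),(-1,1))]).round())
E
```

```text
[ 0.46953678 -0.32094662  0.16733137] yaw 6.9171830904786 z [-0.0015447   0.00146182 -0.99999774] 9.0 [-0.07  0.41  0.77  1.82 -0.32  1.05  0.94]
[[239. 287.]
 [416. 287.]
 [425. 176.]
 [229. 176.]
 [321. 294.]
 [334. 294.]
 [335. 216.]
 [320. 216.]]
```

View pics/w2.png

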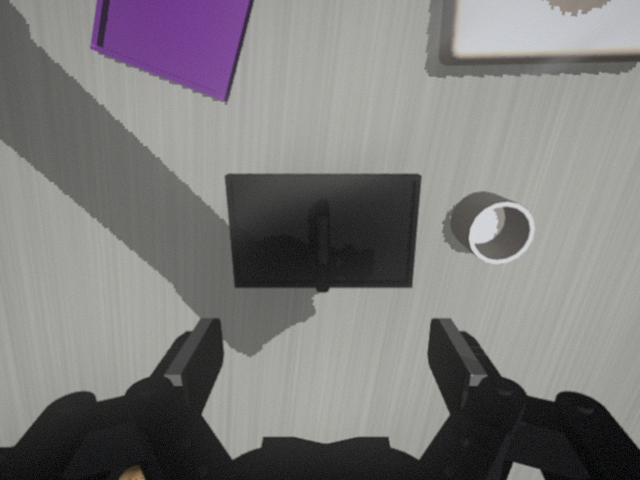

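The tray shows at corners (227,174)–(411,286), about 4 px left of the prediction, so its centre is at about (0.466,-0.328). The handle is at x≈322 px and the yaw matches. Descending on the handle.

send_rows --pt "-0.4 -0.6 -3 0 0 0 5" --pt "0 0 -4 0 0 0 5" --pt "0 0 -4 0 0 0 5" --pt "0 0 -2.4 0 0 0 5" --pt "0 0 0 0 0 0 5"

```text
time_s: 9.68
tool_pos: [0.4653, -0.3246, 0.0326]
orientation: [-2.076, -2.351, -0.0]
force: [1.1, -0.3, 0.2]
grip_width: 0.586
finger_force: 0.0
```

send_rows --pt "0 0 0 0 0 0 0" --pt "0 0 0 0 0 0 0" --pt "0 0 0 0 0 0 0" --pt "0 0 0 0 0 0 0" --pt "0 0 0 0 0 0 0"

```text
time_s: 10.3
tool_pos: [0.4673, -0.328, 0.0358]
orientation: [2.081, 2.35, 0.002]
force: [0.5, 1.6, 7.2]
grip_width: 0.106
finger_force: 59.5
```

send_rows --pt "0 0 0 0 0 0 0" --pt "0 0 0.5 0 0 0 0" --pt "0 0 1.5 0 0 0 0" --pt "0 0 3 0 0 0 0" --pt "0 0 4 0 0 0 0"

```text
time_s: 10.92
tool_pos: [0.4652, -0.3273, 0.1251]
orientation: [-2.082, -2.35, 0.001]
force: [0.5, 0.6, -1.8]
grip_width: 0.108
finger_force: 58.5
```

send_rows --pt "0 0 3 0 0 0.16 0" --pt "0.9 2.6 1.5 0 0 0 0" --pt "1.6 5.0 0 0 0 0 0" --pt "1.6 5.0 0 0 0 0 0" --pt "1.6 5.0 0 0 0 0 0"

```text
time_s: 11.55
tool_pos: [0.5232, -0.1504, 0.1701]
orientation: [2.05, 2.379, 0.001]
force: [0.7, -0.3, -0.9]
grip_width: 0.103
finger_force: 58.6
```

send_rows --pt "1.6 5.0 0 0 0 0 0" --pt "1.6 5.0 0 0 0 0 0" --pt "1.6 5.0 0 0 0 0 0" --pt "1.3 4.0 0 0 0 0 0" --pt "0 0 0 0 0 0 0"

```text
time_s: 12.18
tool_pos: [0.5847, 0.0436, 0.1695]
orientation: [-2.04, -2.388, -0.002]
force: [-0.2, -0.3, -2.4]
grip_width: 0.103
finger_force: 58.6
```

send_rows --pt "0 0 0 0 0 0 0" --pt "0 0 -1.5 0 0 0 0" --pt "0 0 -2.5 0 0 0 0" --pt "0 0 -1 0 0 0 0" --pt "0 0 0 0 0 0 0"

```text
time_s: 12.8
tool_pos: [0.5832, 0.0374, 0.1184]
orientation: [-2.051, -2.379, 0.003]
force: [0.4, 0.6, -2.4]
grip_width: 0.107
finger_force: 58.6
```

Run:
```python
from t import *
a=snap('scene');b=snap('side')
c=np.hstack([cv2.resize(a['frame'][150:350,230:430],(400,400)),cv2.resize(b['frame'][180:330,230:380],(400,400))]);cv2.imwrite('pics/pan.png',c)
```

```text
[0.58319781 0.03742559 0.11844078] yaw 8.46482790276659 z [-1.88589264e-03 -6.31684114e-04 -9.99998022e-01] 12.8 [-0.64  0.47  0.65  1.83 -0.34  0.96  0.31]
```

View pics/pan.png

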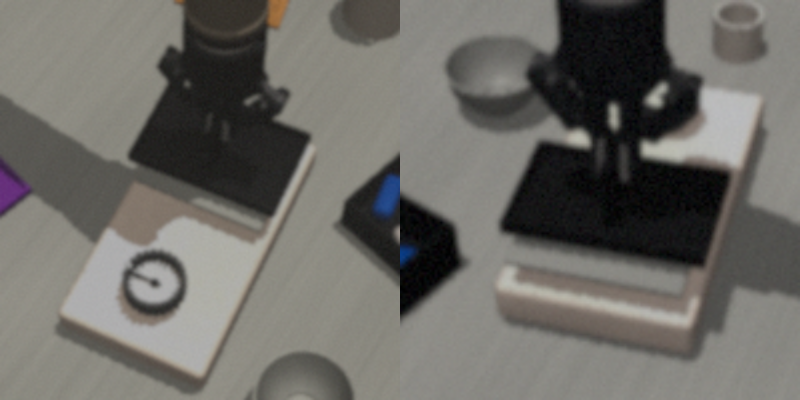

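The tray is level and centred over the pan, and the needle is back near the zero mark now that the pan is empty. Lowering the tray.

send_rows --pt "0 0 -0.7 0 0 0 0" --pt "0 0 -0.4 0 0 0 0" --pt "0 0 -0.3 0 0 0 0" --pt "0 0 0 0 0 0 0"

```text
time_s: 13.4
tool_pos: [0.584, 0.0384, 0.1054]
orientation: [-2.05, -2.381, -0.0]
force: [-0.2, 1.8, 0.8]
grip_width: 0.107
finger_force: 58.9
```

send_rows --pt "0 0 0 0 0 0 4" --pt "0 0 0 0 0 0 4" --pt "0 0 0 0 0 0 5" --pt "0 0 0 0 0 0 5" --pt "0 0 2 0 0 0 5"

```text
time_s: 14.02
tool_pos: [0.5828, 0.0383, 0.1247]
orientation: [-2.049, -2.379, 0.004]
force: [0.4, 0.3, -0.2]
grip_width: 0.584
finger_force: 0.0
```

send_rows --pt "0 0 4 0 0 0 8.5" --pt "0 0 4 0 0 0 8.5"

```text
time_s: 14.28
tool_pos: [0.5843, 0.038, 0.2078]
orientation: [2.05, 2.38, 0.001]
force: [0.2, 0.9, 0.5]
grip_width: 0.974
finger_force: 0.0
```

```bash
python3 t.py
```

```text
[0.58425313 0.03800997 0.20777218] yaw 8.514261649412195 z [ 1.15281216e-03  2.38983244e-05 -9.99999335e-01] 14.275 [-0.69  0.37  0.71  1.74 -0.26  1.13  0.25]
```

send_rows --pt "0.2 -3.7 0 0 0 -1 8.5" --pt "0.2 -3.7 0 0 0 -1 8.5" --pt "0.2 -3.7 0 0 0 -1 8.5" --pt "0.2 -3.7 0 0 0 -1 8.5" --pt "0.2 -3.7 0 0 0 -1 8.5"

```text
time_s: 14.9
tool_pos: [0.5945, -0.1479, 0.207]
orientation: [2.867, 1.283, 0.003]
force: [-0.2, -0.1, -0.8]
grip_width: 0.993
finger_force: 0.0
```

send_rows --pt "0.2 -3.7 0 0 0 -1 8.5" --pt "0.2 -3.7 0 0 0 -1 8.5" --pt "0.2 -3.7 0 0 0 -1 8.5" --pt "0.2 -4.0 0 0 0 -1 8.5" --pt "0 0 0 0 0 0 8.5"

```text
time_s: 15.52
tool_pos: [0.6007, -0.302, 0.207]
orientation: [3.13, 0.225, -0.0]
force: [0.5, 0.1, 0.6]
grip_width: 0.996
finger_force: 0.0
```

send_rows --pt "0 0 -1 0 0 0 8.5" --pt "0 0 0 0 0 0 8.5" --pt "0 0 0 0 0 0 8.5" --pt "0 0 0 0 0 0 8.5"

```text
time_s: 16.02
tool_pos: [0.6024, -0.297, 0.1956]
orientation: [-3.133, -0.236, -0.001]
force: [-0.8, 0.3, 0.8]
grip_width: 0.993
finger_force: 0.0
```

Run:
```python
from t import *
s=snap('wrist','w3');p=proj(s,[[.602,-.298,.045],[.627,-.298,.045],[.602,-.273,.045]]);print(p)
V=s['frame'].max(2);u,v=p[0].astype(int);print('V local',[int(V[v+d,u]) for d in range(-60,61,6)],[int(V[v,u+d]) for d in range(-60,61,6)])
for th in(190,200,210,220):
    cs=[c for c in cv2.findContours((V>th).astype(np.uint8),cv2.RETR_EXTERNAL,1)[0] if len(c)>20 and np.hypot(*(c.mean(0)[0]-p[0]))<60]
    for c in cs:
        P=np.array([ray(s,q[0].astype(float),.045)[:2]*1000 for q in c],np.float32);print(th,len(c),cv2.boundingRect(c),cv2.minEnclosingCircle(P),P.min(0),P.max(0))
cv2.imwrite('pics/w3c.png',s['frame'])
```

```text
[ 0.6023507  -0.29704444  0.19558737] yaw -81.39468967597105 z [ 4.18470405e-04  1.64515705e-04 -9.99999899e-01] 16.025 [-0.25  0.68  1.02  1.54 -0.6   1.26 -0.56]
[[326.61999351 226.30303736]
 [331.21379738 197.16089238]
 [297.09455084 222.00517596]]
V local [138, 146, 141, 136, 133, 97, 170, 176, 174, 175, 175, 176, 134, 76, 76, 106, 85, 100, 132, 133, 123] [136, 136, 138, 135, 138, 136, 170, 71, 156, 174, 175, 174, 177, 172, 108, 170, 126, 93, 90, 88, 89]
```

Run:
```python
from t import *
s=snap('wrist');p=proj(s,[[.602,-.298,.045]])
V=cv2.GaussianBlur(s['frame'],(3,3),0).max(2)
for th in(145,150,155,160):
    for c in cv2.findContours((V>th).astype(np.uint8),cv2.RETR_EXTERNAL,1)[0]:
        if len(c)>20 and np.hypot(*(c.mean(0)[0]-p[0]))<60:
            P=np.array([ray(s,q[0].astype(float),.045)[:2]*1000 for q in c],np.float32);print(th,len(c),cv2.boundingRect(c),cv2.minEnclosingCircle(P),P.min(0),P.max(0))
```

```text
[ 0.60228035 -0.29727042  0.19561408] yaw -81.41034930861626 z [ 4.31806729e-04 -7.41238816e-07 -9.99999907e-01] 16.075 [-0.25  0.68  1.02  1.54 -0.6   1.26 -0.56]
145 237 (301, 201, 58, 46) ((599.9497680664062, -300.9268493652344), 24.302194595336914) [ 582.5159  -325.20932] [ 623.9928  -276.80347]
150 230 (301, 201, 58, 43) ((599.9067993164062, -300.8826904296875), 24.243669509887695) [ 584.68787 -325.05292] [ 623.6594  -276.91425]
155 231 (301, 202, 58, 42) ((599.7857666015625, -301.0132141113281), 24.05561065673828) [ 584.8148 -324.8968] [ 623.6594  -277.02527]
160 232 (302, 202, 56, 42) ((600.3123779296875, -300.9585266113281), 23.681352615356445) [ 584.8148 -324.5298] [ 623.53723 -277.52216]
```

The ramekin's rim fits a 24.3 mm circle at (0.600,-0.301), as expected. Grasping it.

send_rows --pt "-0.2 -0.3 -4 0 0 0 8.5" --pt "0 0 -5 0 0 0 8.5" --pt "0 0 -5 0 0 0 8.5" --pt "0 0 -3 0 0 0 8.5" --pt "0 0 -1.1 0 0 0 8.5"

```text
time_s: 16.75
tool_pos: [0.5991, -0.2999, 0.0124]
orientation: [-3.131, -0.234, 0.004]
force: [-0.3, 0.3, 0.4]
grip_width: 0.997
finger_force: 0.0
```

send_rows --pt "0 0 0 0 0 0 8.5" --pt "0 0 0 0 0 0 4" --pt "0 0 0 0 0 0 4" --pt "0 0 0 0 0 0 4" --pt "0 0 0 0 0 0 4"

```text
time_s: 17.38
tool_pos: [0.6012, -0.3016, 0.0162]
orientation: [3.131, 0.234, 0.004]
force: [0.4, 0.4, 7.2]
grip_width: 0.559
finger_force: 63.1
```

send_rows --pt "0 0 0 0 0 0 4" --pt "0 0 0 0 0 0 4" --pt "0 0 0.5 0 0 0 4" --pt "0 0 1.5 0 0 0 4" --pt "0 0 3 0 0 0 4"

```text
time_s: 18.0
tool_pos: [0.5991, -0.2999, 0.0641]
orientation: [-3.131, -0.234, 0.004]
force: [0.5, -0.1, -0.9]
grip_width: 0.559
finger_force: 62.3
```

send_rows --pt "0 0 4 0 0 0 4" --pt "0 1.5 5 0 0 0 4" --pt "-0.6 3.5 3.5 0 0 0 4" --pt "-0.8 4.5 0 0 0 0 4" --pt "-0.8 4.5 0 0 0 0 4"

```text
time_s: 18.62
tool_pos: [0.5778, -0.1597, 0.1905]
orientation: [-3.133, -0.233, -0.002]
force: [1.0, 0.3, -2.0]
grip_width: 0.558
finger_force: 62.3
```

send_rows --pt "-0.8 4.5 0 0 0 0 4" --pt "-0.8 4.5 0 0 0 0 4" --pt "-0.8 4.5 0 0 0 0 4" --pt "-0.6 3.5 0 0 0 0 4" --pt "-0.4 2.3 0 0 0 0 4"

```text
time_s: 19.25
tool_pos: [0.5435, 0.0345, 0.1897]
orientation: [-3.131, -0.237, 0.0]
force: [-0.2, 0.8, -1.1]
grip_width: 0.561
finger_force: 62.3
```

send_rows --pt "0 0 0 0 0 0 4" --pt "0 0 -2 0 0 0 4" --pt "0 0 -4 0 0 0 4" --pt "0 0 -2.0 0 0 0 4" --pt "0 0 0 0 0 0 4"

```text
time_s: 19.88
tool_pos: [0.5428, 0.031, 0.1078]
orientation: [3.132, 0.23, -0.005]
force: [-0.4, -0.3, -0.2]
grip_width: 0.557
finger_force: 62.3
```

Run:
```python
from t import *
a=snap('scene');b=snap('side')
c=np.hstack([cv2.resize(a['frame'][170:320,260:410],(400,400)),cv2.resize(b['frame'][200:320,250:370],(400,400))]);cv2.imwrite('pics/ram.png',c)
```

```text
[0.54275093 0.03099275 0.10783055] yaw -81.58822197308697 z [-0.00331769 -0.00114723 -0.99999384] 19.875 [-0.94  0.6   1.09  1.94 -0.63  1.   -0.98]
```

View pics/ram.png

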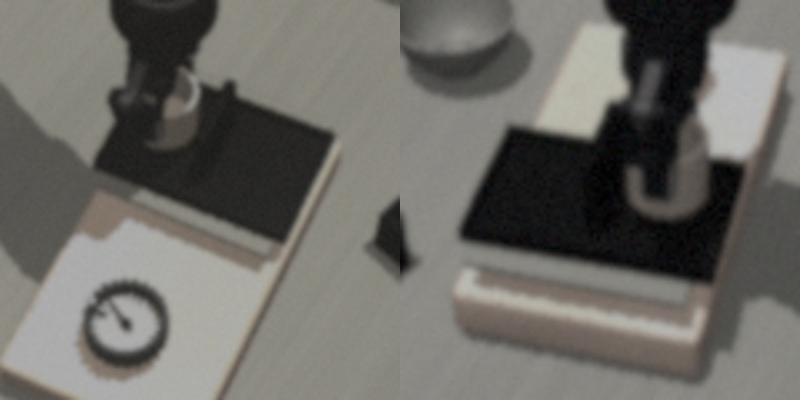

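The ramekin hangs over the −x side of the handle, inside the rim (left crop (172,125)). Lowering and releasing.

send_rows --pt "0 0 -1 0 0 0 4" --pt "0 0 -0.6 0 0 0 4" --pt "0 0 -0.4 0 0 0 4" --pt "0 0 -0.2 0 0 0 4" --pt "0 0 0 0 0 0 4"

```text
time_s: 20.6
tool_pos: [0.5439, 0.0325, 0.0874]
orientation: [-3.133, -0.234, 0.001]
force: [-1.6, 0.3, 1.2]
grip_width: 0.561
finger_force: 62.5
```

send_rows --pt "0 0 0 0 0 0 6.2" --pt "0 0 0 0 0 0 6.2" --pt "0 0 0 0 0 0 6.2" --pt "0 0 0 0 0 0 6.2" --pt "0 0 1 0 0 0 6.2"

```text
time_s: 21.22
tool_pos: [0.5435, 0.0323, 0.0972]
orientation: [3.133, 0.234, -0.002]
force: [0.2, 0.1, 0.6]
grip_width: 0.723
finger_force: 0.0
```

send_rows --pt "0 0 2 0 0 0 6.2" --pt "0 0 4 0 0 0 6.2" --pt "0 0 4 0 0 0 8.5"

```text
time_s: 21.6
tool_pos: [0.5442, 0.0319, 0.1998]
orientation: [3.133, 0.233, 0.001]
force: [-0.5, 1.3, -0.5]
grip_width: 0.913
finger_force: 0.0
```

```bash
python3 t.py
```

```text
[0.54420372 0.03194511 0.19977356] yaw -81.491692166867 z [ 9.45502786e-04 -8.66917041e-05 -9.99999549e-01] 21.6 [-1.04  0.5   1.22  1.85 -0.51  1.16 -1.07]
```

send_rows --pt "1.6 -3.8 0 0 0 0 8.5" --pt "1.6 -3.8 0 0 0 0 8.5" --pt "1.7 -3.8 0 0 0 0 8.5" --pt "1.7 -3.8 0 0 0 0 8.5" --pt "0 0 0 0 0 0 8.5"

```text
time_s: 22.22
tool_pos: [0.6102, -0.1247, 0.1995]
orientation: [3.13, 0.224, 0.003]
force: [-0.4, 0.7, 0.1]
grip_width: 0.993
finger_force: 0.0
```

send_rows --pt "0 0 0 0 0 0 8.5" --pt "0 0 0 0 0 0 8.5" --pt "0 0 0 0 0 0 8.5" --pt "0 0 0 0 0 0 8.5"

```text
time_s: 22.72
tool_pos: [0.61, -0.1189, 0.1973]
orientation: [-3.133, -0.236, 0.0]
force: [0.3, 0.9, 0.3]
grip_width: 0.993
finger_force: 0.0
```

Run:
```python
from t import *
import pickle
s=snap('wrist');pickle.dump(s,open('w4.pkl','wb'));p=proj(s,[[.610,-.120,.072]])[0];print(p)
V=cv2.GaussianBlur(s['frame'],(3,3),0).max(2)
for th in(60,80,100,120):
    for c in cv2.findContours((V<th).astype(np.uint8),cv2.RETR_EXTERNAL,1)[0]:
        if len(c)>60 and np.hypot(*((cv2.boundingRect(c)[0]+cv2.boundingRect(c)[2]/2,cv2.boundingRect(c)[1]+cv2.boundingRect(c)[3]/2)-p))<40:
            P=np.array([ray(s,q[0].astype(float),.082)[:2]*1000 for q in c],np.float32);print(th,cv2.boundingRect(c),cv2.minEnclosingCircle(P),P.min(0),P.max(0))
u,v=p.astype(int);cv2.imwrite('pics/dial.png',cv2.resize(s['frame'][v-70:v+70,u-90:u+90],None,fx=4,fy=4,interpolation=2));print(u-90,v-70)
```

```text
[ 0.61002316 -0.1188965   0.19734801] yaw -81.39439082824072 z [-9.82724280e-05  1.44704032e-04 -9.99999985e-01] 22.725 [-0.61  0.61  1.09  1.67 -0.57  1.22 -0.81]
[327.04557605 234.6543522 ]
60 (309, 243, 51, 33) ((595.6788330078125, -127.6209716796875), 22.0006046295166) [ 580.64526 -144.93546] [ 610.1136  -109.80471]
80 (286, 230, 80, 51) ((603.586181640625, -119.68771362304688), 30.18889808654785) [ 575.6364  -148.97314] [620.44904 -90.80837]
80 (331, 202, 30, 24) ((630.5626220703125, -130.58108520507812), 13.55489730834961) [ 623.7903  -142.44704] [ 638.48737 -118.71512]
100 (285, 199, 81, 83) ((607.1240234375, -119.06452178955078), 32.69389724731445) [ 575.5205  -149.41344] [639.68524 -88.70702]
120 (284, 198, 83, 85) ((607.099853515625, -118.8518295288086), 33.42655563354492) [ 574.27325 -150.15971] [640.4055  -88.05668]
237 164
```

View pics/dial.png

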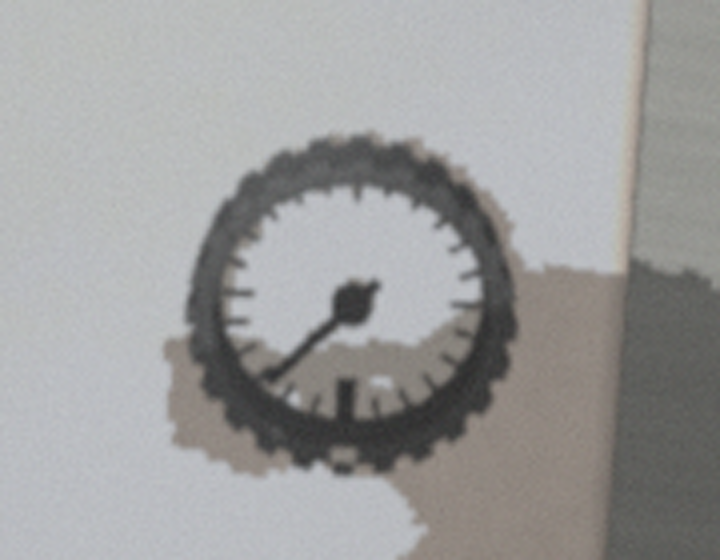

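The dial crop shows the hub at (354,303), the needle tip at (268,378), and the broad zero bar at (345,400) with its white block at (345,458). The bezel's rim runs from x 188 to 518. Needle and zero positions follow from ray casting.

```bash
cat > d.py <<'E'
from h import *
import pickle
s=pickle.load(open('w4.pkl','rb'))
g=lambda x,y:ray(s,(237+x/4-.375,164+y/4-.375),.072)*1000
h,n,z=g(354,303),g(268,378),g(345,396)
A=lambda v:np.degrees(np.arctan2(v[1],v[0]))
print(h,n,z,np.linalg.norm(n-h),np.linalg.norm(z-h),A(n-h),A(z-h),'turn about +z',(A(n-h)-A(z-h)+180)%360-180)
E
python3 d.py
```

```text
[ 605.98405972 -119.10117729   72.        ] [ 588.03778161 -104.5917431    72.        ] [ 586.52964741 -120.22408707   72.        ] 23.077967388229123 19.486792575547657 141.04471494037574 -176.69654971474105 turn about +z -42.258735344883235
```

Hub (0.606,-0.119), needle radius 23.1 mm as specified, and the required turn is −42.3° about z. Gripping the bezel.

send_rows --pt "-0.4 0 -4 0 0 0 8.5" --pt "0 0 -5 0 0 0 8.5" --pt "0 0 -3.5 0 0 0 8.5" --pt "0 0 -1.8 0 0 0 8.5" --pt "0 0 -0.4 0 0 0 8.5"

```text
time_s: 23.4
tool_pos: [0.6059, -0.1197, 0.0499]
orientation: [3.133, 0.234, -0.001]
force: [-0.0, 0.9, 0.7]
grip_width: 0.996
finger_force: 0.0
```

send_rows --pt "0 0 0 0 0 0 8.5" --pt "0 0 0 0 0 0 5" --pt "0 0 0 0 0 0 5" --pt "0 0 0 0 0 0 5" --pt "0 0 0 0 0 0 5"

```text
time_s: 24.02
tool_pos: [0.6068, -0.1187, 0.0523]
orientation: [-3.13, -0.234, -0.003]
force: [-2.5, 3.2, 7.7]
grip_width: 0.689
finger_force: 62.9
```

```bash
python3 t.py; python3 -c "
from station import arm;o=arm.get_obs();print(o['force'],o['moment'],o['grip_width']*85)"
```

```text
[ 0.60677687 -0.11871541  0.0523042 ] yaw -81.43313929869842 z [ 0.00149809  0.00263533 -0.99999541] 24.025 [-0.52  0.75  0.94  1.8  -0.72  0.98 -0.7 ]
[-2.52067182  3.22878902  7.65691632] [0.72349132 0.51524598 0.00728019] 58.550504246062225
```

send_rows --pt "0 0 0 0 0 -0.5 5" --pt "0 0 0 0 0 -0.8 5" --pt "0 0 0 0 0 -0.8 5" --pt "0 0 0 0 0 -0.8 5" --pt "0 0 0 0 0 -0.8 5"

```text
time_s: 24.65
tool_pos: [0.6069, -0.1183, 0.0523]
orientation: [-3.041, 0.776, -0.001]
force: [-2.4, 3.3, 7.5]
grip_width: 0.688
finger_force: 63.7
```

send_rows --pt "0 0 0 0 0 -0.53 5" --pt "0 0 0 0 0 0 5" --pt "0 0 0 0 0 0 5"

```text
time_s: 25.02
tool_pos: [0.6069, -0.1182, 0.0523]
orientation: [-3.003, 0.91, -0.001]
force: [-2.9, 3.8, 9.3]
grip_width: 0.69
finger_force: 63.7
```

```bash
python3 t.py
```

```text
[ 0.6069018  -0.11822754  0.05229906] yaw -123.70355129545003 z [ 0.00142767  0.00318354 -0.99999391] 25.025 [-0.6   0.85  1.09  1.8  -0.87  1.07 -1.33]
```

Now release, rise and check.

send_rows --pt "0 0 0 0 0 0 8.5" --pt "0 0 0 0 0 0 8.5" --pt "0 0 0 0 0 0 8.5" --pt "0 0 0 0 0 0 8.5" --pt "0 0 2 0 0 0 8.5"

```text
time_s: 25.65
tool_pos: [0.6049, -0.1193, 0.0697]
orientation: [3.006, -0.912, -0.005]
force: [0.1, -0.7, -0.4]
grip_width: 0.991
finger_force: 0.0
```

send_rows --pt "0 0 5 0 0 0 8.5" --pt "0 0 5 0 0 0 8.5" --pt "0 0 2.7 0 0 0 8.5" --pt "0 0 0 0 0 0 8.5" --pt "0 0 0 0 0 0 8.5"

```text
time_s: 26.28
tool_pos: [0.6057, -0.1195, 0.1971]
orientation: [-3.006, 0.912, 0.001]
force: [-0.8, -0.3, 0.2]
grip_width: 0.998
finger_force: 0.0
```

Run:
```python
from t import *
import pickle
s=snap('wrist');pickle.dump(s,open('w5.pkl','wb'));p=proj(s,[[.606,-.119,.072]])[0]
u,v=p.astype(int);d=cv2.resize(s['frame'][v-50:v+50,u-50:u+50],(400,400),interpolation=2);print(u-50,v-50)
b=snap('side');a=snap('scene')
f=cv2.resize(b['frame'][190:340,230:380],(400,200+200));cv2.imwrite('pics/fin.png',np.hstack([d,f]))
```

```text
[ 0.60566138 -0.1194642   0.19707851] yaw -123.76573288132198 z [-6.11563353e-04  5.19199830e-04 -9.99999678e-01] 26.275 [-0.68  0.72  1.26  1.68 -0.71  1.29 -1.43]
273 184
```

View pics/fin.png

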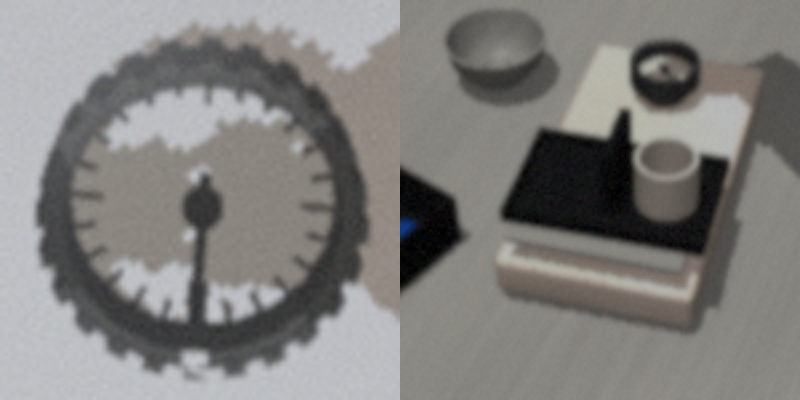

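The needle lies on the broad zero bar at crop (199,290), with the white block at (197,365). The ramekin stands upright in the level tray at (665,180), and the arm is clear. Handing in.

```bash
python3 -c "
from station import arm;print(arm.job_done())"
```

```text
the job is handed in; nothing more can be done
None
```

The job is handed in at about 26 s of the 72 s allowed, with no verdict returned: the pictures show the jar upright on the mat, the tray level on the pan, the ramekin upright in it, and the zero mark under the needle, with the arm clear.

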